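# Open the gearhead clamp and hold its beam up

## Robot

A 7-joint arm with a two-finger parallel gripper is mounted at the origin on the work surface; the furniture and walls round the work are solid. World frame = base frame: x ahead of the robot, y to its left, z up, the work surface at z = 0. Lengths are in mm, angles in rad, forces in N, time in s.
With the tool pointing down it reaches from about 425 to 825 mm from the base axis. Payload 3.6 kg.
Tool frame: the origin (TCP) lies at the very end of the fingers, on their centre line; the grasp point (between the pads) lies 19 mm behind it; z points along the fingers, y is the direction in which the jaws open and shut (so a half turn about z gives the same grasp; the last joint's range is limited). The gripper opens to 93 mm and grips with 3 to 60 N. Pads are 15 mm wide; open, the fingers measure 128 mm over their backs; the gripper's body (75 mm by 188 mm) begins 65 mm behind the grasp point.
Start: joints at [-1.157, 0.615, -0.013, 1.423, 0.008, 1.103, -0.04], TCP at [277.295, 587.852, 218.64] pointing down, gripper open.
Joint ranges: [-3.12, 3.12], [-0.3, 2.06], [-1.34, 1.32], [0.26, 2.42], [-1.36, 4.5], [0.01, 1.98], [-2.84, 2.84]. Speed limits (rad/s): [2.79, 2.79, 3.14, 3.14, 3.14, 3.14, 3.14].

## Interface

Orientations are given as a unit quaternion [x, y, z, w].
In Python, from station import * gives the robot as it stands.
- The arm moves only by the tool jog_arm, never from a script. Its argument "rows" is a list of rows, each a list of 7 numbers: the shift along the tool's x, y, z each as a share of 30 cm, from -1 to 1, then the turn, a rotation vector about the tool's x, y, z each as a share of 180 degrees, from -1 to 1, then the closure in counts, from 0 (fully open) to 255 (shut). In form: [[x, y, z, wx, wy, wz, claw], ...]. A call has 1 to 12 rows; each row is the pose to reach, as a shift and turn from the pose measured when the call began, along the tool's axes at that moment, turning the shorter way round; what a row does not reach only later rows make up. A row lasts 1/8 s, in which the tool goes at most 62.5 mm and 10.7 degrees, less where a joint would pass 70% of its speed; a pose out of reach is approached as far as the arm can. A call with a number of a shift or a turn outside -1 to 1 is refused whole. A call with a gripper value outside its range is refused whole. The fingers move at their own pace and stop on an object; "force" is the grip in N (left out, the last holds). Time passes only in rows, so rows that repeat a pose let the fingers close. It gives the time, the measured TCP pose, the force and the opening at its end, in the units of the state.
- observe(): the state, without advancing time (a new reading comes with each control period).
- camera(name): name is "scene" or "top"; returns a dict with "image" (480x640x3 uint8, red, green, blue), "fx", "fy", "cx", "cy" (pixels), "T" (4x4, takes a point from camera to world coordinates). Camera axes: x right, y down, z forward; pixel columns grow to the right and rows downward; lengths in mm; the calibration is good to about 2 mm. A picture is of the moment at which its call begins. There is no depth.
- job_done(): hands the job in, once; it reports no verdict.
Trained networks look in the newest picture that a camera, given by its name, has taken for a name from the list of things; names that differ only in an ending like _2 or _b are one class to them, and where a whole thing is asked for, a point or a joint stands for the part that bears it (a point fixed in the world has none). Each returns a list of dicts, best first, with "confidence" (0 to 1); they miss things now and then, are a little off and sometimes report something else, mostly with a low value. They report only what shows in the picture. A call takes as long as a camera call.
- find_in(camera, target): "uv" ([column, row] in pixels, amid what is visible of it).
The state is a dict: "t": time; "qpos": joint angles; "qd": joint speeds; "joint_torque": joint torques, N m; "eef_pos": TCP position; "tcp_rot": TCP orientation; "contact_force": force on the tool from outside, world axes, zero at the start; "wrist_torque": the same for the moment, N m; "width": finger opening in mm.
Only numpy, scipy, OpenCV 4.12 (cv2) and the standard library are available. Lean on these libraries where they do the work, as an engineer would, in place of code of your own. Each camera call takes 0.05 s, during which the arm holds its last target. There are 200 camera calls.

## Task

The gearhead in the clamp is finished: push the round lock button on the clamp's coupler all the way down until it stays down, pull the upright latch knob sideways, away from the coupler, as far as it goes against its spring, then lift the beam off its ball until the coupler stands at least 80 mm clear of where it sat. Finish while still holding the beam up there in the gripper: do not lower it or let go. Leave the gearhead sitting in its nest and the loose things beside the clamp where they are.

Things in the scene. Friction and masses are not known exactly. Their poses are not given: they have to be found in the camera images.
- fixture: Hand clamp for gearheads, screwed to the table so that it cannot move. Aluminium base plate 310 x 130 x 14 mm; origin at the centre of the plate's underside, z up, x from the ball end (-105 mm) to the hinge end (+115 mm), y to the side where the latch knob stands out. A dark hinge clevis stands at one end, a ball mount at the other, 220 mm apart; a steel beam spans them over the gearhead's nest. Its yaw varies by up to 0.45 rad.
- beam (a joint): Swing of the clamp beam about its hinge pin (rad): 0 = down, socket seated on the ball; grows as the ball end rises, limit 1.1. The beam (a 30 x 22 mm bar with an aluminium coupler head 52 mm wide over the ball, about 0.7 kg in all) falls shut by its weight when let go: about 5 N straight up at the knob holds it. While the latch is in, it cannot rise more than 1 mm.
- hinge (a point): Point on the hinge axis, midway between the clevis cheeks, 90 mm above the table. The beam turns about the fixture's y axis through this point.
- ball (a point): Centre of the fixed steel ball, 32 mm in diameter, 90 mm above the table, inside the coupler while the beam is down.
- socket (a point): Centre of the coupler's socket, carried by the beam, 220 mm from the hinge axis; coincides with point ball while the beam is down. Coupler's underside 14 mm below and its flat top 21 mm above this point (domed to 32 mm right above the ball).
- lock_button (a joint): Travel of the lock button (m): 0 = up, 0.008 = at its stop. It moves along the beam's own downward axis against a spring of 3 N rising to 7 N. Pushed to the stop, a catch inside holds it down: let go, it comes back only to about 0.007. While it is up its pin blocks the latch.
- button_top (a point): Centre of the lock button's flat top: a dark mushroom button 26 mm in diameter on the coupler's top, 48 mm from the ball towards the hinge; 130 mm above the table while the button is up, 19 mm above the coupler's top. The small ridged slide 25 mm beyond it only resets the button; it is not needed.
- latch (a joint): Draw of the latch (m): 0 = in (its jaw under the ball), 0.014 = fully drawn. It slides along the fixture's +y, away from the coupler, against a spring of 4 N rising to 7.5 N, and springs back when let go. The jaw is clear of the ball from 0.007 on. It is carried by the beam, so the beam can be lifted by the knob.
- knob (a point): Point to grip on the latch knob: an upright ribbed steel post, 16 mm in diameter, standing on the latch bar 72 mm to the side (+y) of the ball. The point is on the post's axis, 14 mm below its top, 24 mm above the socket centre's height (114 mm above the table when the beam is down); the bar's top is 30 mm below the point. 33 mm are free between the post and the coupler's side.
- gearhead: The clamped gearhead: black housing 60 x 60 mm and 42 mm deep, 60 mm tall, with a short capped shaft standing out level to the fixture's -y; sits loose in the nest under the beam (nest floor 14 mm above the table). Origin under its middle. Leave it there.
- key_carton: Small open carton of parts, 82 x 116 x 46 mm, standing beside the clamp on its -y side; origin at the centre of its underside. Leave alone.
- hex_wrench: Hex key, 33 x 93 x 6 mm, lying beside the ball end on the -y side; origin at the centre of its underside. Leave alone.
- deburrer: Deburring tool, 25 x 126 x 26 mm, lying beside the hinge end on the +y side; origin at the centre of its underside. Leave alone.

How it is judged (in metres and radians):
On the way, in this order (a step that is already met when the one before it is completed fails the run):
1. the lock button is pushed down to its stop, the beam still down and the latch still in (value of joint lock_button above 0.0072 m and value of joint beam below 0.02 rad and value of joint latch below 0.003 m), for 0.1 s.
2. the latch is drawn fully aside while the beam still sits on the ball (value of joint latch above 0.01 m and value of joint beam below 0.03 rad and value of joint lock_button above 0.005 m), for 0.1 s.
At the end, for the whole second after the job is handed in: The coupler's socket is at least 75 mm from the ball and the beam stands still, held up by the gripper's fingers alone; the lock button has stayed down; the gearhead has moved less than 8 mm and still sits in its nest; carton, hex key and deburring tool have moved less than 20 mm (distance between socket and ball above 0.075 m and value of joint beam above 0.3 rad and velocity of joint beam between -0.05 and 0.05 rad/s and contact force between the fingers and beam above 1 N and contact force between beam and gearhead below 0.3 N and value of joint lock_button above 0.005 m and z of gearhead in the frame of fixture below 0.018 m and distance of gearhead from where it was at the start of the episode below 0.008 m and distance of each of key_carton, hex_wrench, deburrer from where it was at the start of the episode below 0.02 m); the arm keeps its last pose, push and grip.
It fails at once if the gearhead is knocked out of its seat (distance of gearhead from where it was at the start of the episode above 0.012 m).
It fails at once if a loose thing beside the clamp is knocked away (distance of any of key_carton, hex_wrench, deburrer from where it was at the start of the episode above 0.03 m).
It also fails if it takes over 45 s, if anything falls off the work surface, if the arm or the gripper's body presses on something with over 40 N, if the wrist force passes 120 N, or if a joint passes its speed limit or range.

## Working session

There is one attempt and no reset: what is moved stays moved. The work goes in short steps, Python scripts to look and compute and a tool call to move; the robot and the scene stay as the last step left them, time stands still between calls to the robot, and variables do not carry over. Pictures are saved under pics/ and viewed, about 8 in all and at most 12, crops included, and the job is handed in when it is done.

Besides the shell and the picture viewer there is one more tool, called as name(argument=value, ...), one argument or row to a line, values as JSON. jog_arm: Moves the arm, as the interface text tells. Its arguments: {"type":"object","properties":{"rows":{"type":"array","items":{"type":"array","items":{"type":"number"}}},"force":{"type":"number"}},"required":["rows"]}

```bash
mkdir -p pics; ls
cat > h.py <<'E'
from station import *
import numpy as np, cv2, json
def onplane(c,uv,z):
    T=np.array(c["T"]); d=T[:3,:3]@np.array([(uv[0]-c["cx"])/c["fx"],(uv[1]-c["cy"])/c["fy"],1]); o=T[:3,3]
    return o+d*(z-o[2])/d[2]
def proj(c,p):
    T=np.array(c["T"]); q=T[:3,:3].T@(np.array(p)-T[:3,3]); return [c["fx"]*q[0]/q[2]+c["cx"],c["fy"]*q[1]/q[2]+c["cy"]]
E
python3 - <<'E'
from h import *
H=dict(button_top=130,knob=128,fixture=14,hex_wrench=6,deburrer=20,key_carton=30,gearhead=60,beam=110,latch=114)
s=observe(); print(s["eef_pos"],s["tcp_rot"],s["width"],s["contact_force"])
for n in("scene","top"):
    c=camera(n); cv2.imwrite(f"pics/{n}0.png",c["image"][:,:,::-1]); print(n,np.round(c["T"],2).tolist(),c["fx"])
    for k,z in H.items():
        for r in find_in(n,k)[:2]: print(k,np.round(r["uv"],1),round(r["confidence"],2),onplane(c,r["uv"],z).round(1))
E
```

```text
pics
[277.0133669  587.16171823 217.51270896] [ 2.18602874e-01  9.75813105e-01 -1.22687205e-03 -2.51009062e-04] 92.95849022066422 [-0.20343987  0.22791359 -0.69629339]
scene [[0.7, -0.48, 0.52, 149.37], [-0.71, -0.48, 0.51, -451.34], [0.01, -0.73, -0.68, 789.69], [0.0, 0.0, 0.0, 1.0]] 474.0932641837664
button_top [336. 289.] 0.58 [583. -80. 130.]
knob [343.5 315.3] 0.73 [ 549.6 -129.2  128. ]
knob [294.  313.7] 0.61 [490.9 -66.  128. ]
fixture [344.3 312.7] 0.7 [624.7 -70.3  14. ]
fixture [426.9 323.4] 0.7 [ 722.9 -205.7   14. ]
hex_wrench [340.4 304.6] 0.61 [639.5 -46.2   6. ]
hex_wrench [392.5 373.8] 0.57 [ 588.1 -225.1    6. ]
deburrer [289.7 265.9] 0.79 [631.2 101.   20. ]
key_carton [427.8 321.7] 0.59 [ 715.7 -209.6   30. ]
key_carton [343.7 316.6] 0.59 [606.8 -83.9  30. ]
gearhead [361.7 290.1] 0.58 [663.7 -79.1  60. ]
beam [342.3 307.3] 0.75 [ 572.4 -106.6  110. ]
beam [336.7 289.8] 0.64 [595.6 -71.  110. ]
latch [293.7 316.7] 0.94 [493.2 -62.3 114. ]
top [[0.01, -0.98, 0.19, 480.77], [-1.0, -0.0, 0.03, 27.82], [-0.03, -0.19, -0.98, 981.47], [0.0, 0.0, 0.0, 1.0]] 472.6939225602305
button_top [393.6 273. ] 0.66 [583.9 -82.6 130. ]
knob [372.2 312.7] 0.64 [513.  -43.3 128. ]
fixture [376.7 262.7] 0.8 [619.2 -63.5  14. ]
hex_wrench [456.5 276.7] 0.49 [ 591.7 -227.1    6. ]
deburrer [288.5 249. ] 0.7 [646.5 118.4  20. ]
key_carton [447.8 216.2] 0.78 [ 713.6 -209.2   30. ]
gearhead [377.8 262.1] 0.51 [613.8 -61.4  60. ]
beam [385.7 269.4] 0.8 [593.  -70.8 110. ]
beam [454.4 273.6] 0.32 [ 585.6 -196.4  110. ]
latch [375.5 314.9] 0.84 [509.7 -50.3 114. ]
```

```bash
sleep 1
python3 - <<'E'
import cv2
a=cv2.imread("pics/top0.png")[190:350,250:490]; b=cv2.imread("pics/scene0.png")[230:400,260:460]
cv2.imwrite("pics/topc.png",cv2.resize(a,None,fx=3.3,fy=3.3,interpolation=2)); cv2.imwrite("pics/scenec.png",cv2.resize(b,None,fx=3.5,fy=3.5,interpolation=2))
E
```

```text
(no output)
```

View pics/topc.png

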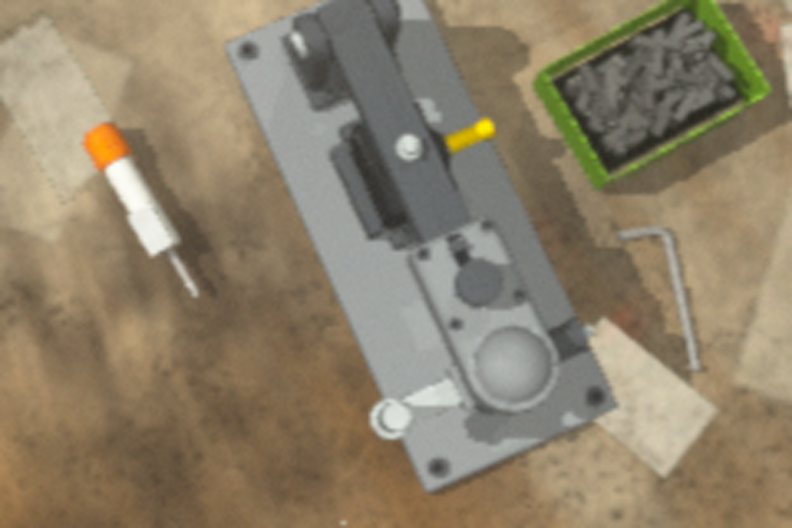

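View pics/scenec.png

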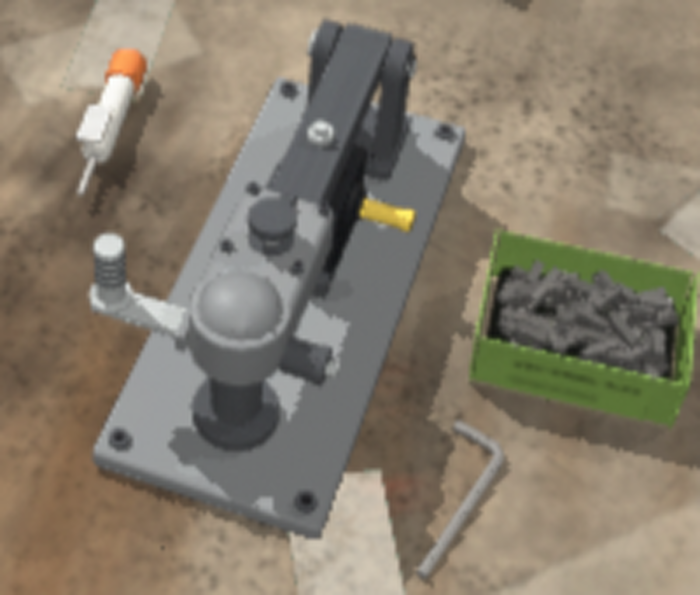

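The top view shows the knob top at (368,317), the button at (395,275) and the dome at (406,301). The scene view shows the knob top at (291,299) and the button at (338,291). The hinge end points away from the robot and the loose things sit clear of the clamp. Next I fit the fixture pose to these points.

```bash
cat > fit.py <<'E'
from h import *
from scipy.optimize import least_squares
M={"top":((250,190),3.3,{(-57,0,130):(480,282),(-105,72,128):(391,416),(-155,65,14):(430,490),(-155,-65,14):(617,405),(155,65,14):(228,45)}),
"scene":((260,230),3.5,{(-57,0,130):(272,212),(-105,72,128):(108,243),(-155,65,14):(97,455),(-155,-65,14):(322,524),(155,65,14):(283,80),(155,-65,14):(463,130)})}
C={n:camera(n) for n in M}
def w(f,p): c,s=np.cos(f[2]),np.sin(f[2]); return np.array([f[0]+c*p[0]-s*p[1],f[1]+s*p[0]+c*p[1],p[2]])
def res(f,o=np.zeros(2),show=0):
    r=[]
    for n,(off,k,d) in M.items():
        for p,uv in d.items():
            e=np.array(proj(C[n],w(f,p)))-(np.array(uv)/k+off); r.append(e)
            if show: print(n,p,e.round(1))
    return np.ravel(r)
s=least_squares(res,[620,-65,0.],loss="soft_l1"); f=s.x; res(f,show=1); print(f)
for k,p in dict(button=(-57,0,130),knob=(-105,72,114),ball=(-105,0,90),hinge=(115,0,90)).items(): print(k,w(f,p).round(1))
for n,(off,k,d) in M.items():
    for p in [(-57,0,130),(-105,72,128)]: print(n,onplane(C[n],np.array(d[p])/k+off,p[2]).round(1))
E
python3 fit.py
```

```text
top (-57, 0, 130) [ 0.2 -0.9]
top (-105, 72, 128) [ 1.8 -0.5]
top (-155, 65, 14) [-0.8  0.7]
top (-155, -65, 14) [1.4 0.1]
top (155, 65, 14) [-1.5 -1.6]
scene (-57, 0, 130) [0.1 0.8]
scene (-105, 72, 128) [0.1 0.6]
scene (-155, 65, 14) [-2.2 -0.7]
scene (-155, -65, 14) [-0.5  2.3]
scene (155, 65, 14) [-1.8 -1.6]
scene (155, -65, 14) [ 1.3 -1.1]
[ 6.33168733e+02 -6.31395341e+01  4.17070975e-01]
button [581.1 -86.2 130. ]
knob [508.  -39.8 114. ]
ball [ 537.2 -105.7   90. ]
hinge [738.3 -16.6  90. ]
top [579.5 -85.8 130. ]
top [507.1 -36.6 128. ]
scene [582.4 -84.8 130. ]
scene [508.8 -38.7 128. ]
```

```bash
cat >> h.py <<'E'
from scipy.spatial.transform import Rotation as R
YAW=0.417; EX=np.array([np.cos(YAW),np.sin(YAW),0]); EY=np.array([-np.sin(YAW),np.cos(YAW),0]); Z=np.array([0,0,1.])
def tool(th=0):  # tool y = -EY, z down, tilted with the beam by th
    r=R.from_matrix(np.stack([np.cross(-EY,-Z),-EY,-Z],1)); return R.from_rotvec(EY*th)*r
def rel(p,r,s=None):
    s=s or observe(); r0=R.from_quat(s["tcp_rot"])
    return np.r_[r0.inv().apply(np.array(p)-s["eef_pos"])/300,(r0.inv()*r).as_rotvec()/np.pi].round(4).tolist()
E
python3 -c "
from h import *
print(tool().as_matrix().round(2).tolist()); print(rel((581,-86,200),tool()));print(rel((581,-86,150),tool()))"
```

```text
[[0.91, 0.41, 0.0], [0.41, -0.91, 0.0], [0.0, 0.0, -1.0]]
[-1.8738, -1.5997, 0.0621, -0.0, 0.0, 0.727]
[-1.8738, -1.5997, 0.2288, -0.0, 0.0, 0.727]
```

jog_arm(
  rows=[
    [-0.94, -0.8, 0.03, 0, 0, 0.36, 255],
    [-0.94, -0.8, 0.03, 0, 0, 0.36, 255],
    [-0.94, -0.8, 0.03, 0, 0, 0.36, 255],
    [-0.94, -0.8, 0.03, 0, 0, 0.36, 255],
    [-0.94, -0.8, 0.03, 0, 0, 0.36, 255],
    [-0.94, -0.8, 0.03, 0, 0, 0.36, 255],
    [-0.94, -0.8, 0.03, 0, 0, 0.36, 255],
    [-0.94, -0.8, 0.03, 0, 0, 0.36, 255],
  ],
  force=30,
)

```text
t: 2.1
eef_pos: [429.7, 251.4, 209.8]
tcp_rot: [0.707, 0.707, 0.0, -0.0]
contact_force: [-0.8, 1.1, 0.4]
width: 17.7
```

```bash
python3 -c "
from h import *
s=observe();print(s['t'],s['eef_pos'],s['width'],s['contact_force']); print(rel((581,-86,180),tool()))"
```

```text
2.1 [429.68789969 251.42554603 209.77175068] 17.650514789680077 [-0.80357909  1.1034918   0.37832301]
[-1.1252, 0.5037, 0.0979, -0.0003, -0.0003, 0.3674]
```

jog_arm(
  rows=[
    [-0.99, 0.44, 0.09, 0, 0, 0.367, 255],
    [-0.99, 0.44, 0.09, 0, 0, 0.367, 255],
    [-0.99, 0.44, 0.09, 0, 0, 0.367, 255],
    [-0.99, 0.44, 0.09, 0, 0, 0.367, 255],
    [-0.99, 0.44, 0.09, 0, 0, 0.367, 255],
    [-0.99, 0.44, 0.09, 0, 0, 0.367, 255],
    [-0.99, 0.44, 0.09, 0, 0, 0.367, 255],
    [-0.99, 0.44, 0.09, 0, 0, 0.367, 255],
  ],
)

```text
t: 3.1
eef_pos: [561.8, -42.3, 182.0]
tcp_rot: [0.977, 0.211, -0.0, -0.002]
contact_force: [-0.4, -0.7, 0.6]
width: 0.3
```

```bash
python3 -c "
from h import *
s=observe();print(s['t'],s['eef_pos'],s['width'],s['contact_force']); print(rel((581,-86,145),tool()))"
```

```text
3.1 [561.80386576 -42.27555937 181.97502922] 0.2743611230395298 [-0.39064076 -0.71622583  0.57222303]
[-0.0019, 0.1596, 0.1227, -0.001, -0.0, 0.0027]
```

jog_arm(
  rows=[
    [0, 0.16, 0, 0, 0, 0.0027, 255],
    [0, 0.16, 0.12, 0, 0, 0.0027, 255],
    [0, 0.16, 0.12, 0, 0, 0.0027, 255],
  ],
)

```text
t: 3.48
eef_pos: [579.7, -82.8, 143.6]
tcp_rot: [0.978, 0.209, -0.003, -0.004]
contact_force: [0.2, 0.7, 0.4]
width: 0.4
```

Run:
```python
from h import *
s=observe();print(s['t'],s['eef_pos'],s['contact_force'])
c=camera("top");a=c["image"][190:350,330:470,::-1]; d=camera("scene");b=d["image"][230:390,260:400,::-1]
cv2.imwrite("pics/p1.png",cv2.resize(np.hstack([a,b]),None,fx=2.8,fy=2.8,interpolation=2))
```

```text
3.475 [579.71935722 -82.79290046 143.6253407 ] [0.22124875 0.71662125 0.3698765 ]
```

View pics/p1.png

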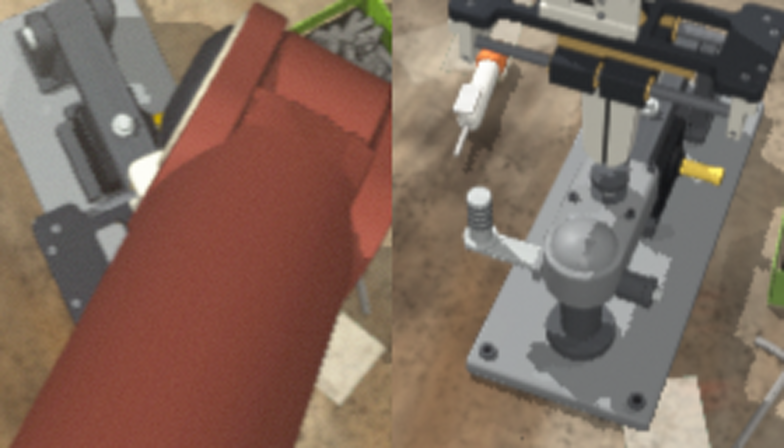

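The scene half shows the closed fingertips right above the button, at about (608,170) in the picture. The arm hides it in the top view. I press in small steps while watching the force.

jog_arm(
  rows=[
    [0, 0.008, 0.02, 0, 0, 0, 255],
    [0, 0.008, 0.04, 0, 0, 0, 255],
    [0, 0.008, 0.055, 0, 0, 0, 255],
    [0, 0.008, 0.065, 0, 0, 0, 255],
    [0, 0.008, 0.065, 0, 0, 0, 255],
  ],
)

```text
t: 4.2
eef_pos: [582.8, -85.6, 127.0]
tcp_rot: [0.978, 0.209, -0.0, -0.003]
contact_force: [-0.5, 0.7, 3.5]
width: 0.4
```

```bash
python3 -c "
from h import *
s=observe();print(s['t'],s['eef_pos'],s['contact_force'])"
```

```text
4.2 [582.79686823 -85.63723245 126.9737909 ] [-0.50534393  0.67825979  3.467401  ]
```

jog_arm(
  rows=[
    [0, 0, 0.01, 0, 0, 0, 255],
    [0, 0, 0.017, 0, 0, 0, 255],
    [0, 0, 0.022, 0, 0, 0, 255],
    [0, 0, 0.022, 0, 0, 0, 255],
    [0, 0, 0.022, 0, 0, 0, 255],
  ],
)

```text
t: 4.82
eef_pos: [582.9, -85.6, 122.3]
tcp_rot: [0.978, 0.209, 0.001, -0.003]
contact_force: [-4.2, 1.8, 12.3]
width: 0.2
```

jog_arm(
  rows=[
    [0, 0, 0.008, 0, 0, 0, 255],
    [0, 0, 0.01, 0, 0, 0, 255],
    [0, 0, 0.01, 0, 0, 0, 255],
  ],
)

```text
t: 5.2
eef_pos: [582.9, -85.6, 122.2]
tcp_rot: [0.978, 0.209, 0.001, -0.004]
contact_force: [-5.2, 2.5, 17.8]
width: 0.4
```

jog_arm(
  rows=[
    [0, 0, -0.1, 0, 0, 0, 255],
    [0, 0, -0.15, 0, 0, 0, 255],
    [0, 0, -0.15, 0, 0, 0, 167],
    [0, 0, -0.15, 0, 0, 0, 167],
  ],
)

```text
t: 5.7
eef_pos: [582.1, -85.6, 165.9]
tcp_rot: [0.978, 0.209, 0.0, -0.004]
contact_force: [0.3, -0.9, -0.5]
width: 15.9
```

```bash
python3 -c "
from h import *
s=observe();print(s['t'],s['eef_pos'],s['contact_force'],s['width']); print(rel((508,-38.5,155),tool()))"
```

```text
5.7 [582.1425909  -85.60793322 165.93245098] [ 0.30317832 -0.86801129 -0.48111815] 15.938564468052048
[-0.1614, -0.2441, 0.038, -0.0025, -0.0007, 0.0014]
```

jog_arm(
  rows=[
    [-0.16, -0.244, 0.02, -0.0025, 0, 0, 167],
    [-0.161, -0.244, 0.038, -0.0025, 0, 0.001, 167],
    [-0.161, -0.244, 0.038, -0.0025, 0, 0.001, 167],
    [-0.161, -0.244, 0.038, -0.0025, 0, 0.001, 167],
  ],
)

```text
t: 6.2
eef_pos: [509.2, -39.2, 154.9]
tcp_rot: [0.978, 0.207, 0.001, 0.0]
contact_force: [0.7, -0.3, 0.5]
width: 32.2
```

Run:
```python
from h import *
s=observe();print(s['t'],s['eef_pos'],s['contact_force'],s['width']); print(rel((508,-38.5,97),tool()))
c=camera("top");a=c["image"][230:390,310:450,::-1]; d=camera("scene");b=d["image"][230:390,240:380,::-1]
cv2.imwrite("pics/p2.png",cv2.resize(np.hstack([a,b]),None,fx=2.8,fy=2.8,interpolation=2))
```

```text
6.2 [509.20594452 -39.17503661 154.93502305] [ 0.73264565 -0.30086893  0.4662388 ] 32.18337094583363
[-0.0033, -0.004, 0.1931, 0.0005, -0.0009, 0.0003]
```

View pics/p2.png

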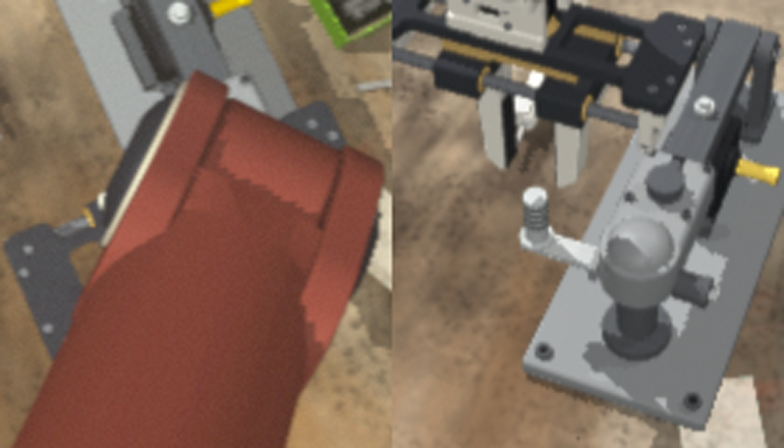

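The button now stands low. The open fingertips, at (500,165) and (567,185), straddle the knob top at (535,195). Descending.

jog_arm(
  rows=[
    [-0.003, -0.004, 0.06, 0, 0, 0, 167],
    [-0.003, -0.004, 0.12, 0, 0, 0, 167],
    [-0.003, -0.004, 0.17, 0, 0, 0, 167],
    [-0.003, -0.004, 0.19, 0, 0, 0, 167],
    [-0.003, -0.004, 0.19, 0, 0, 0, 167],
  ],
)

```text
t: 6.92
eef_pos: [508.4, -39.1, 97.9]
tcp_rot: [0.978, 0.207, 0.001, 0.001]
contact_force: [-0.5, 0.6, -0.6]
width: 31.7
```

Run:
```python
from h import *
s=observe();print(s['t'],s['eef_pos'],s['contact_force'],s['width'])
d=camera("scene");b=d["image"][230:390,240:380,::-1]
cv2.imwrite("pics/p3.png",cv2.resize(b,None,fx=3.5,fy=3.5,interpolation=2))
```

```text
6.925 [508.43526165 -39.13963494  97.86121515] [-0.46868727  0.56589308 -0.59359524] 31.72313956578672
```

View pics/p3.png

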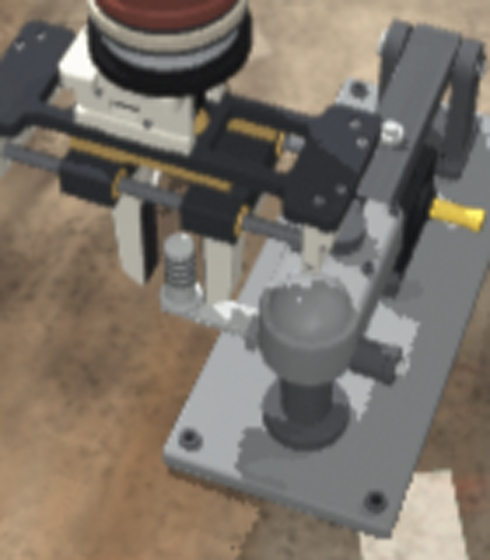

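Run:
```python
from h import *
d=camera("scene"); p=np.array(observe()["eef_pos"])
v=lambda q:((np.array(proj(d,q))-(240,230))*3.5).round(0)
for a in(16,25,33,-16,-25,-33):
  print(a,[v(p+EY*a+EX*b).tolist() for b in(-7.5,0,7.5)])
print("tcp",v(p),"knobtop",v([508,-38.5,128]),"knob base",v([508,-38.5,84]))
```

```text
16 [[146.0, 281.0], [152.0, 271.0], [158.0, 260.0]]
25 [[131.0, 276.0], [136.0, 266.0], [142.0, 255.0]]
33 [[117.0, 272.0], [123.0, 261.0], [129.0, 251.0]]
-16 [[203.0, 299.0], [208.0, 288.0], [214.0, 278.0]]
-25 [[219.0, 304.0], [224.0, 293.0], [230.0, 283.0]]
-33 [[233.0, 309.0], [239.0, 298.0], [244.0, 287.0]]
tcp [180. 280.] knobtop [177. 244.] knob base [179. 297.]
```

The finger pixels match the projected tips, and the knob lies between the pads. Close the fingers.

jog_arm(
  rows=[
    [0, 0, 0, 0, 0, 0, 255],
    [0, 0, 0, 0, 0, 0, 255],
    [0, 0, 0, 0, 0, 0, 255],
    [0, 0, 0, 0, 0, 0, 255],
  ],
  force=40,
)

```text
t: 7.52
eef_pos: [508.8, -38.5, 98.8]
tcp_rot: [0.978, 0.207, 0.002, 0.0]
contact_force: [-0.6, 2.1, 4.1]
width: 15.2
```

jog_arm(
  rows=[
    [0, -0.015, 0, 0, 0, 0, 255],
    [0, -0.03, 0, 0, 0, 0, 255],
    [0, -0.045, 0, 0, 0, 0, 255],
    [0, -0.05, 0, 0, 0, 0, 255],
    [0, -0.055, 0, 0, 0, 0, 255],
    [0, -0.055, 0, 0, 0, 0, 255],
  ],
)

```text
t: 8.28
eef_pos: [503.7, -26.7, 99.0]
tcp_rot: [0.979, 0.206, 0.004, 0.003]
contact_force: [2.7, -5.8, -3.8]
width: 15.4
```

Run:
```python
from h import *
s=observe();p=s["eef_pos"];print(s['t'],p,s['contact_force'],s['width'],(p-np.array([508.8,-38.5,98.8]))@EY, s['contact_force']@EY)
```

```text
8.275 [503.69022582 -26.70363226  98.95631187] [ 2.7126948  -5.76097148 -3.78743888] 15.368407693914486 12.855072153144736 -6.365996853798482
```

jog_arm(
  rows=[
    [0, -0.01, 0, 0, 0, 0, 255],
    [0, -0.02, 0, 0, 0, 0, 255],
    [0, -0.02, 0, 0, 0, 0, 255],
    [0, -0.02, 0, 0, 0, 0, 255],
  ],
)

```text
t: 8.78
eef_pos: [503.3, -25.7, 99.2]
tcp_rot: [0.979, 0.205, 0.006, 0.008]
contact_force: [4.2, -8.5, -5.9]
width: 15.3
```

Run:
```python
from h import *
s=observe();p=s["eef_pos"];print(s['t'],p,s['contact_force'],s['width'],(p-np.array([508.8,-38.5,98.8]))@EY, s['contact_force']@EY)
# lift plan relative: rotate about hinge axis line
H=np.array([738.3,-16.6,90]); s0=s
for th in(.06,.12,.18,.24,.30,.36,.42):
  q=R.from_rotvec(EY*th); v=p-H
  print(th,(H+q.apply(v)).round(1),rel(H+q.apply(v),q*R.from_quat(s["tcp_rot"]),s))
d=camera("scene");b=d["image"][230:390,240:380,::-1]
cv2.imwrite("pics/p4.png",cv2.resize(b,None,fx=3.5,fy=3.5,interpolation=2))
```

```text
8.775 [503.30709616 -25.71946006  99.15011657] [ 4.19683445 -8.53335655 -5.92188882] 15.297841655291363 13.910083703887796 -9.501916295707401
0.06 [504.2 -25.3 112.2] [0.0035, 0.0007, -0.0436, -0.0001, -0.0191, -0.0003]
0.12 [505.7 -24.6 125.2] [0.0096, 0.0014, -0.0869, -0.0002, -0.0382, -0.0007]
0.18 [508.  -23.6 138.1] [0.0182, 0.0021, -0.1298, -0.0003, -0.0573, -0.001]
0.24 [511.  -22.3 150.8] [0.0295, 0.0028, -0.172, -0.0004, -0.0764, -0.0013]
0.3 [514.7 -20.7 163.3] [0.0432, 0.0034, -0.2136, -0.0005, -0.0955, -0.0016]
0.36 [519.1 -18.7 175.6] [0.0594, 0.0041, -0.2542, -0.0006, -0.1146, -0.002]
0.42 [524.1 -16.5 187.5] [0.078, 0.0047, -0.2938, -0.0007, -0.1337, -0.0023]
```

View pics/p4.png

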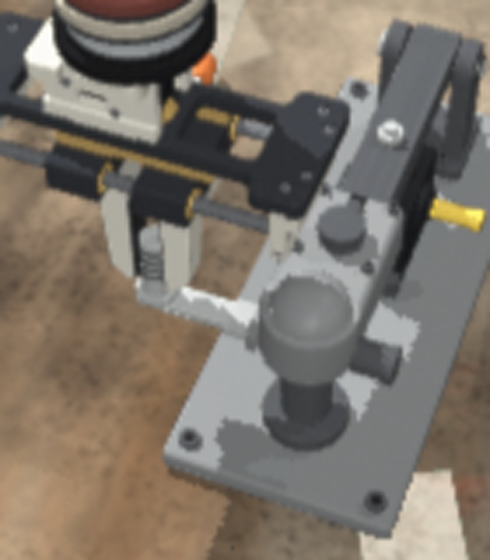

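The knob has moved 13.9 mm and the force is 9.5 N, above the spring's 7.5 N, so the latch is at its stop. In the picture the post at (150,255) is held between the pads, the button at (342,228) is down and the beam is seated. I now lift along the arc with a small bias to keep the latch drawn.

jog_arm(
  rows=[
    [0.001, -0.007, -0.022, 0, -0.01, 0, 255],
    [0.0035, -0.006, -0.044, 0, -0.019, 0, 255],
    [0.01, -0.006, -0.087, 0, -0.038, -0.001, 255],
    [0.018, -0.005, -0.13, 0, -0.057, -0.001, 255],
    [0.03, -0.004, -0.172, 0, -0.076, -0.001, 255],
    [0.043, -0.003, -0.214, 0, -0.095, -0.002, 255],
    [0.059, -0.003, -0.254, 0, -0.115, -0.002, 255],
    [0.078, -0.002, -0.294, -0.001, -0.134, -0.002, 255],
    [0.078, -0.002, -0.294, -0.001, -0.134, -0.002, 255],
    [0.078, -0.002, -0.294, -0.001, -0.134, -0.002, 255],
  ],
)

```text
t: 10.07
eef_pos: [523.7, -17.4, 186.7]
tcp_rot: [0.958, 0.2, -0.199, 0.054]
contact_force: [3.5, -6.3, -4.7]
width: 15.5
```

Run:
```python
from h import *
s=observe();print(s['t'],s['eef_pos'],s['contact_force'],s['width'],s['contact_force']@EY,abs(s['qd']).max())
d=camera("scene");b=d["image"][200:400,240:440,::-1]; camera("top")
for k in("gearhead","key_carton","hex_wrench","deburrer"): print(k,[(r["uv"],round(r["confidence"],2)) for r in find_in("scene",k)[:2]],[(r["uv"],round(r["confidence"],2)) for r in find_in("top",k)[:1]])
cv2.imwrite("pics/p5.png",cv2.resize(b,None,fx=3,fy=3,interpolation=2))
```

```text
10.075 [523.6917694  -17.40425001 186.73623732] [ 3.51036598 -6.29809401 -4.67120974] 15.477698343298401 -7.180164607118555 0.005110218839656908
gearhead [([359.6, 290.7], 0.95), ([290.5, 272.5], 0.16)] [([456.9, 287.2], 0.27)]
key_carton [([428.2, 322.3], 0.57)] [([449.9, 216.0], 0.58)]
hex_wrench [([394.7, 369.9], 0.64)] [([455.9, 275.7], 0.66)]
deburrer [] []
```

View pics/p5.png

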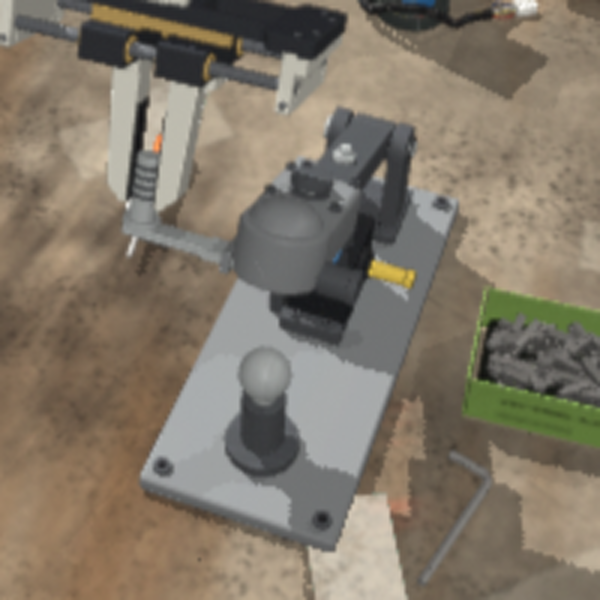

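The beam is up, the ball at (265,375) is bare, the button is down, the gearhead is in its nest, and the carton and hex key have not moved. I check the beam angle against the projected points and check for creep, then hand in.

Run:
```python
from h import *
H=np.array([738.3,-16.6,90])
d=camera("scene")
for _ in range(8): d=camera("scene")
s=observe();print(s['t'],s['eef_pos'],s['contact_force'],s['width'])
for th in(.3,.36,.41,.46):
  q=R.from_rotvec(EY*th); f=lambda v:((np.array(proj(d,H+q.apply(EX*v[0]+EY*v[1]+Z*v[2])))-(240,200))*3).round().tolist()
  print(th,"knobtop",f((-220,86,38)),"button",f((-172,0,33)),"socket lift",round(440*np.sin(th/2),1))
c=cv2.absdiff(d["image"][200:400,240:440,::-1].copy(),cv2.resize(cv2.imread("pics/p5.png"),(200,200),interpolation=cv2.INTER_AREA))
print("change",c.mean().round(2))
```

```text
11.025 [523.73023705 -17.38992666 186.78266652] [ 3.13297097 -6.43122151 -3.91764769] 15.250618692131475
0.3 knobtop [142.0, 197.0] button [306.0, 207.0] socket lift 65.8
0.36 knobtop [146.0, 175.0] button [309.0, 190.0] socket lift 78.8
0.41 knobtop [149.0, 157.0] button [312.0, 176.0] socket lift 89.6
0.46 knobtop [153.0, 138.0] button [316.0, 162.0] socket lift 100.3
change 0.75
```

```bash
python3 -c "
from h import *
print(job_done()); s=observe(); print(s['t'],s['eef_pos'],s['width'])"
```

```text
the job is handed in; nothing more can be done
None
the job is handed in; nothing more can be done
```

I pushed the lock button down, drew the latch, and lifted the beam. I handed the job in at about 11 s with the gripper still holding the beam up. `job_done()` gave no verdict.

- **Lock button:** I pressed until it stopped at z = 122.2 mm with about 18 N. In the later pictures it stayed down.
- **Latch:** the knob moved 13.9 mm sideways. The force reached 9.5 N, more than the spring's 7.5 N, so it was at its stop, and the beam was still seated on the ball.
- **Lift:** in the last picture the knob top matched a beam angle of about 0.41 rad, so the socket was about 90 mm from the ball. The arm held still for the last second with no creep, and the grip width was a steady 15.3 mm.
- **Other things:** the last picture showed the gearhead in its nest, and the carton and hex key where they were.

**Checks that failed or were weak:** the network did not find the deburring tool in the last pictures because the fingers hid most of it. Only its orange end and tip showed, where I expected them, and the gripper never came near it. The network's top-view gearhead result was wrong because the arm hid the gearhead. The scene view found it clearly at 0.95 confidence.

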